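# Find the rocking corner of a jig plate and press its shim flat

## Robot

A 6-joint arm with a two-finger parallel gripper is mounted at the origin on a cart in front of the work surface, level with it; the furniture and walls round the work are solid. World frame = base frame: x ahead of the robot, y to its left, z up, the work surface at z = 0. Lengths are in mm, angles in rad, forces in N, time in s.
With the tool pointing down it reaches from about 350 to 800 mm from the base axis. Payload 7.3 kg.
Tool frame: the origin (TCP) lies at the very end of the fingers, on their centre line; the grasp point (between the pads) lies 19 mm behind it; z points along the fingers, y is the line along which they close (so a half turn about z gives the same grasp; the last joint's range is limited). The gripper opens to 85 mm and grips with 20 to 120 N. Pads are 22 mm wide; open, the fingers measure 114 mm over their backs; the gripper's body (76 mm by 85 mm) begins 54 mm behind the grasp point. The pads swing forward as they close: fully open they stand 13 mm farther back than shut.
Start: joints at [-1.453, 0.342, 1.524, -0, 1.275, -0.146], TCP at [136.916, -506.851, 231.322] pointing down, gripper open.
Joint ranges: [-2.53, 2.53], [-0.77, 2.02], [0.04, 2.7], [-1, 4.14], [0.28, 2.66], [-3.11, 3.11]. Speed limits (rad/s): [2.57, 2.57, 3.14, 3.14, 3.14, 3.14].

## Interface

Orientations are given as a rotation vector (axis times angle).
In Python, from plant import sensors, optics, arm gives the robot as it stands. The module is installed in compiled form; this text tells all that it offers.
- The arm moves only by the tool jog_arm, never from a script. Its argument "rows" is one flat list of numbers, 5 for each row, row after row: the closure, from 0 (fully open) to 1 (shut), then the shift along the world's x, y, z in mm, then the turn about the world's z in degrees. In form: [jaw, tx, ty, tz, turn, jaw, tx, ty, tz, turn, ...]. A call has 1 to 20 rows; each row is the pose to reach, as a shift and turn from the pose commanded when the call began; what a row does not reach only later rows make up. A row lasts 1/10 s, in which the tool goes at most 50 mm and 8.59 degrees, less where a joint would pass 70% of its speed; a pose out of reach is approached as far as the arm can. A call with a gripper value outside its range is refused whole. The fingers move at their own pace and stop on an object; "newtons" is the grip in N (left out, the last holds). Time passes only in rows, so rows that repeat a pose let the fingers close. It gives the time, the measured TCP pose, the force, the opening and the grip force at its end, in the units of the state.
- sensors.get_state(): the state, without advancing time (a new reading comes with each control period).
- optics.read_camera(name): name is "scene" or "top"; returns a dict with "pixels" (420x560x3 uint8, red, green, blue), "mtx" (3x3 intrinsics, pixels), "camera_from_world" (4x4, takes a point from world to camera coordinates). Camera axes: x right, y up, looking along -z (the intrinsics and any distortion apply to the point x, -y, -z); pixel columns grow to the right and rows downward; lengths in mm; the calibration is good to about 2 mm. A picture is of the moment at which its call begins. There is no depth.
- arm.job_done(): hands the job in; it is judged then, once.
The state is a dict: "time_s": time; "qpos": joint angles; "joint_vel": joint speeds; "effort": joint torques, N m; "position": TCP position; "eef_rot": TCP orientation; "contact_force": force on the tool from outside, world axes, zero at the start; "wrist_torque": the same for the moment, N m; "gripper_width": finger opening in mm; "finger_force": force on a finger pad.
Only numpy, scipy, OpenCV 4.12 (cv2) and the standard library are available. Lean on these libraries where they do the work, as an engineer would, in place of code of your own. Each camera call takes 0.05 s, during which the arm holds its last target. There are 200 camera calls.

## Task

The jig plate rocks on its bed because one corner is not carried. Without gripping or lifting anything, press down on the plate's corners with the closed fingertips, one at a time, until you find the corner that gives way; let it come up again, then press the raised shim tab beside that corner down fully flat. Leave the other three shims standing, the ferrule standing on the plate, and everything else where it is.

Things in the scene. Friction and masses are not known exactly. Their poses are not given: they have to be found in the camera images.
- bed: Fixed dark steel jig bed, a slab 190 x 250 x 10 mm lying flat on the bench. Origin: centre of its underside, on the bench top. Its x axis points away from the robot and y to the left, turned by up to about 0.25 rad. It carries a packer block under each plate corner, four hinged shims along its left and right sides, and four upright stop pins (8 mm thick, tops 48 mm above the bench) at the middles of the plate's four sides.
- plate: Loose aluminium jig plate, 170 x 208 x 10 mm (x, y, z), about 0.9 kg, lying level on the packers inside the stop pins. Origin: centre of its underside, 40 mm above the bench; axes as the bed's. Three packers carry it; the fourth (any corner, different each time, hidden under the plate) is 5.5 mm too low. The corner over it gives way under a downward push of about 2 to 4 N, sinks about 6 mm to a stop and comes back up when let go; the other three corners stay firm.
- corner_1 (a point): Point on the plate's top face at its far left corner, where to press: +68, +80 mm along plate x, y from the plate's centre, 50 mm above the bench while the plate is level. It moves with the plate. Shim 1 belongs to this corner.
- corner_2 (a point): Point on the plate's top face at its far right corner, where to press: +68, -80 mm along plate x, y from the plate's centre, 50 mm above the bench while the plate is level. It moves with the plate. Shim 2 belongs to this corner.
- corner_3 (a point): Point on the plate's top face at its near left corner, where to press: -68, +80 mm along plate x, y from the plate's centre, 50 mm above the bench while the plate is level. It moves with the plate. Shim 3 belongs to this corner.
- corner_4 (a point): Point on the plate's top face at its near right corner, where to press: -68, -80 mm along plate x, y from the plate's centre, 50 mm above the bench while the plate is level. It moves with the plate. Shim 4 belongs to this corner.
- tab_1 (a point): Centre of the upper face of the thumb tab (28 x 18 x 6 mm) at the outer end of shim 1, beside the far left corner. The tab is 38 mm out from the hinge line, which runs along bed x, 37 mm above the bench and 113 mm to the left of the bed's centre line. At the start the shim slants up and outward at about 55 degrees (tab about 70 mm above the bench); pressed flat its tab face is 40 mm above the bench and about 151 mm left of the bed's centre line. It moves with the shim.
- tab_2 (a point): Centre of the upper face of the thumb tab (28 x 18 x 6 mm) at the outer end of shim 2, beside the far right corner. The tab is 38 mm out from the hinge line, which runs along bed x, 37 mm above the bench and 113 mm to the right of the bed's centre line. At the start the shim slants up and outward at about 55 degrees (tab about 70 mm above the bench); pressed flat its tab face is 40 mm above the bench and about 151 mm right of the bed's centre line. It moves with the shim.
- tab_3 (a point): Centre of the upper face of the thumb tab (28 x 18 x 6 mm) at the outer end of shim 3, beside the near left corner. The tab is 38 mm out from the hinge line, which runs along bed x, 37 mm above the bench and 113 mm to the left of the bed's centre line. At the start the shim slants up and outward at about 55 degrees (tab about 70 mm above the bench); pressed flat its tab face is 40 mm above the bench and about 151 mm left of the bed's centre line. It moves with the shim.
- tab_4 (a point): Centre of the upper face of the thumb tab (28 x 18 x 6 mm) at the outer end of shim 4, beside the near right corner. The tab is 38 mm out from the hinge line, which runs along bed x, 37 mm above the bench and 113 mm to the right of the bed's centre line. At the start the shim slants up and outward at about 55 degrees (tab about 70 mm above the bench); pressed flat its tab face is 40 mm above the bench and about 151 mm right of the bed's centre line. It moves with the shim.
- shim_1 (a joint): Hinge of the far left shim, a steel strip 20 mm wide. 0 = standing up as built, 0.96 rad = pressed flat (level, against its stop); its toe then lies under the plate corner. Stiff hinge (0.22 N m: about 6 N on the tab; it stays where it is left). Only the shim at the low corner can go flat; at the firm corners the packer blocks it after about 0.25 rad.
- shim_2 (a joint): Hinge of the far right shim, a steel strip 20 mm wide. 0 = standing up as built, 0.96 rad = pressed flat (level, against its stop); its toe then lies under the plate corner. Stiff hinge (0.22 N m: about 6 N on the tab; it stays where it is left). Only the shim at the low corner can go flat; at the firm corners the packer blocks it after about 0.25 rad.
- shim_3 (a joint): Hinge of the near left shim, a steel strip 20 mm wide. 0 = standing up as built, 0.96 rad = pressed flat (level, against its stop); its toe then lies under the plate corner. Stiff hinge (0.22 N m: about 6 N on the tab; it stays where it is left). Only the shim at the low corner can go flat; at the firm corners the packer blocks it after about 0.25 rad.
- shim_4 (a joint): Hinge of the near right shim, a steel strip 20 mm wide. 0 = standing up as built, 0.96 rad = pressed flat (level, against its stop); its toe then lies under the plate corner. Stiff hinge (0.22 N m: about 6 N on the tab; it stays where it is left). Only the shim at the low corner can go flat; at the firm corners the packer blocks it after about 0.25 rad.
- ferrule_mid (a point): Middle (half-way up) of a pale steel flanged ferrule, 46 mm across, 30 mm high, that stands loose on the middle of the plate; leave it there.
- mug: Grey mug, 92 mm high, standing at the back right; bystander. Origin: centre of its underside.
- tape: Yellow tape measure, 72 x 79 x 36 mm; bystander. Origin: centre of its underside.
- bolt: Steel hex bolt standing on its head, 68 mm high; bystander. Origin: centre of its underside.
- roll: Roll of masking tape lying flat, 100 mm across, 24 mm high, left of the bed; bystander. Origin: centre of its underside.
- nut: Steel hex nut, 20 mm across, 10 mm high, near the front edge; bystander. Origin: centre of its underside.
Things that resemble listed ones, but are neither listed nor needed, are in the scene too. Leave any brown look-alike of the part that bears ferrule_mid alone.

How it is judged (in metres and radians):
On the way, in this order (a step that is already met when the one before it is completed fails the run):
1. the rocking corner has been pressed down by the fingers (contact force between the fingers and plate above 1 N and z of any of corner_1, corner_2, corner_3, corner_4 in the frame of bed below 0.0465 m), for 0.05 s.
2. the shim of that corner is flat (((value of joint shim_1 above 0.86 rad and value of joint each of shim_2, shim_3, shim_4 below 0.12 rad) or (value of joint shim_2 above 0.86 rad and value of joint each of shim_1, shim_3, shim_4 below 0.12 rad) or (value of joint shim_3 above 0.86 rad and value of joint each of shim_1, shim_2, shim_4 below 0.12 rad) or (value of joint shim_4 above 0.86 rad and value of joint each of shim_1, shim_2, shim_3 below 0.12 rad))), for 0.2 s.
At the end, for the whole second after the job is handed in: The low corner's shim is flat (within 0.1 rad), the other three have not been pushed (under 0.12 rad), the plate lies level and still on its packers within 6 mm of its place, and the ferrule stands on the plate within 45 mm of its middle (((value of joint shim_1 above 0.86 rad and value of joint each of shim_2, shim_3, shim_4 below 0.12 rad) or (value of joint shim_2 above 0.86 rad and value of joint each of shim_1, shim_3, shim_4 below 0.12 rad) or (value of joint shim_3 above 0.86 rad and value of joint each of shim_1, shim_2, shim_4 below 0.12 rad) or (value of joint shim_4 above 0.86 rad and value of joint each of shim_1, shim_2, shim_3 below 0.12 rad)) and angle between plate's own z axis and vertical below 0.02 rad and z of plate in the frame of bed between 0.037 and 0.043 m and horizontal distance between plate and bed below 0.006 m and linear speed of plate below 0.02 m/s and horizontal distance between ferrule_mid and plate below 0.045 m and angle between ferrule_mid's own z axis and vertical below 0.1 rad); the robot touches nothing.
It fails at once if more than one shim was pushed (value of joint each of shim_1, shim_2 above 0.12 rad or value of joint each of shim_1, shim_3 above 0.12 rad or value of joint each of shim_1, shim_4 above 0.12 rad or value of joint each of shim_2, shim_3 above 0.12 rad or value of joint each of shim_2, shim_4 above 0.12 rad or value of joint each of shim_3, shim_4 above 0.12 rad).
It fails at once if the plate was lifted or tipped off its packers (z of plate in the frame of bed above 0.05 m or angle between plate's own z axis and vertical above 0.17 rad).
It fails at once if the ferrule was lifted, knocked over or off the plate (horizontal distance between ferrule_mid and plate above 0.06 m or z of ferrule_mid in the frame of bed above 0.085 m or angle between ferrule_mid's own z axis and vertical above 0.5 rad).
It fails at once if a bystander was moved (distance of any of mug, tape, bolt, roll, nut from where it was at the start of the episode above 0.03 m).
It also fails if it takes over 48 s, if anything falls off the work surface, if the arm or the gripper's body presses on something with over 40 N, if the wrist force passes 120 N, or if a joint passes its speed limit or range.

## Working session

There is one attempt and no reset: what is moved stays moved. The work goes in short steps, Python scripts to look and compute and a tool call to move; the robot and the scene stay as the last step left them, time stands still between calls to the robot, and variables do not carry over. Pictures are saved under pics/ and viewed, at most 10 in all, crops included, and the job is handed in when it is done.

Besides the shell and the picture viewer there is one more tool, called after "Request:" as name(argument=value, ...) on one line, values as JSON. jog_arm: Moves the arm, as the interface text tells. Its arguments: {"type":"object","properties":{"rows":{"type":"array","items":{"type":"number"}},"newtons":{"type":"number"}},"required":["rows"]}

```bash
mkdir -p pics
python3 - <<'E'
from plant import sensors, optics, arm
import cv2,pickle
d={}
for n in("scene","top"):
    r=optics.read_camera(n); d[n]=r; cv2.imwrite(f"pics/{n}0.png",cv2.cvtColor(r["pixels"],cv2.COLOR_RGB2BGR))
    print(n,r["mtx"],r["camera_from_world"].round(3) if hasattr(r["camera_from_world"],'round') else r["camera_from_world"],r.keys())
pickle.dump(d,open("d0.pkl","wb"))
print(sensors.get_state())
E
```

```text
scene [[545.94051126   0.         277.477373  ]
 [  0.         545.94051126 207.77525413]
 [  0.           0.           1.        ]] [[-7.36000e-01 -6.77000e-01 -2.00000e-02  5.10445e+02]
 [ 3.71000e-01 -4.27000e-01  8.25000e-01 -2.22876e+02]
 [-5.67000e-01  6.00000e-01  5.65000e-01 -1.16277e+03]
 [ 0.00000e+00  0.00000e+00  0.00000e+00  1.00000e+00]] dict_keys(['pixels', 'mtx', 'camera_from_world'])
top [[429.35393077   0.         285.81358312]
 [  0.         429.35393077 211.07752849]
 [  0.           0.           1.        ]] [[-1.800000e-02 -1.000000e+00 -7.000000e-03  1.209940e+02]
 [ 9.860000e-01 -1.900000e-02  1.650000e-01 -5.643570e+02]
 [-1.650000e-01 -4.000000e-03  9.860000e-01 -1.012196e+03]
 [ 0.000000e+00  0.000000e+00  0.000000e+00  1.000000e+00]] dict_keys(['pixels', 'mtx', 'camera_from_world'])
{'time_s': 0.1, 'qpos': array([-1.45298913e+00,  3.42632731e-01,  1.52492288e+00, -2.25854276e-05,
        1.27536433e+00, -1.46019615e-01]), 'joint_vel': array([ 3.55273753e-05, -2.50119181e-03, -1.40252096e-03,  8.87913399e-04,
        1.04412915e-03, -1.18411248e-03]), 'effort': array([ 1.80547253e-03, -4.34447622e+01, -2.46490842e+01, -1.51928284e-04,
        4.68516344e-03,  1.48311136e-05]), 'position': array([ 136.87145165, -506.48397846,  230.70550122]), 'eef_rot': array([-3.11298132e+00, -4.13052990e-01,  4.51876860e-06]), 'contact_force': array([-0.91390894, -0.05420258, -0.08986171]), 'wrist_torque': array([-0.01628154,  0.00099918,  0.03857993]), 'finger_force': 0.0, 'gripper_width': 85.49472185042508}
```

View pics/scene0.png

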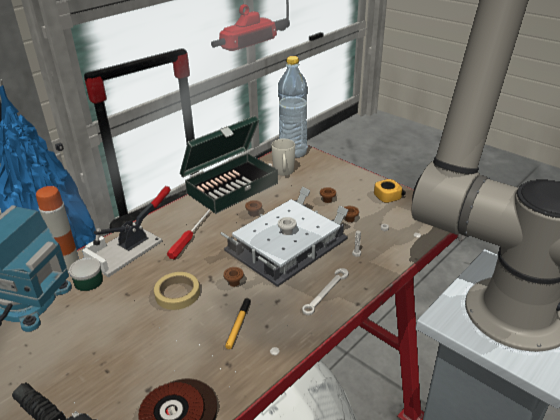

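View pics/top0.png

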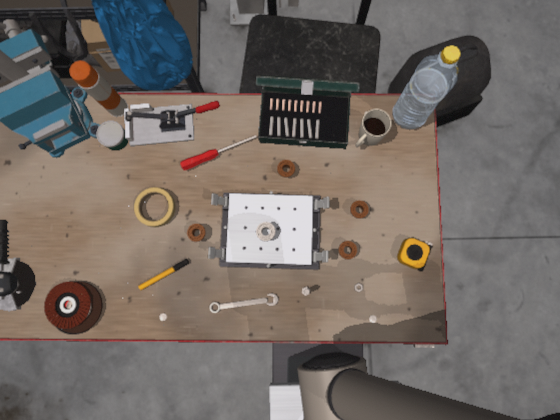

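The scene view shows the white plate around (290,233), with a pale ferrule on it at (287,226). In the top view the plate centre is at about (268,230), and the tabs are near (219,200), (216,254), (325,202) and (330,258). Possible confusions with the ferrule in the top view are the pale ferrule at (266,231), which stands on the plate and is the real one, and the brown look-alikes at (286,168), (360,209), (348,250) and (197,232). Next I'll measure the plate.

```bash
cat > h.py <<'E'
import numpy as np,cv2
def ray(cam,uv,z):
    K=cam["mtx"];T=np.array(cam["camera_from_world"]);R=T[:3,:3];c=-R.T@T[:3,3]
    uv=np.atleast_2d(uv).astype(float)
    p=np.c_[(uv[:,0]-K[0,2])/K[0,0],-(uv[:,1]-K[1,2])/K[1,1],-np.ones(len(uv))]@R
    return c+p*((z-c[2])/p[:,2])[:,None]
def proj(cam,P):
    K=cam["mtx"];T=np.array(cam["camera_from_world"]);q=np.atleast_2d(P)@T[:3,:3].T+T[:3,3]
    return np.c_[K[0,0]*q[:,0]/-q[:,2]+K[0,2],K[1,1]*-q[:,1]/-q[:,2]+K[1,2]]
def plate(cam):
    a=cam["pixels"]; m=(a.min(2)>185).astype(np.uint8)
    w=proj(cam,[[515,20,50]])[0] if 0 else None
    m=cv2.morphologyEx(m,cv2.MORPH_OPEN,np.ones((3,3),np.uint8))
    cs,_=cv2.findContours(m,cv2.RETR_EXTERNAL,cv2.CHAIN_APPROX_NONE)
    return cs
E
python3 - <<'E'
import pickle; from h import *
d=pickle.load(open("d0.pkl","rb"))
for n,c0 in(("top",(275,215)),("scene",(300,215))):
    c=d[n]
    for k in plate(c):
        if cv2.contourArea(k)<1000 or cv2.pointPolygonTest(k,c0,False)<0: continue
        W=ray(c,k[:,0,:]+0.0,50)[:,:2].astype(np.float32)
        r=cv2.minAreaRect(W); print(n,cv2.contourArea(k),r)
t=cv2.cvtColor(d["top"]["pixels"],cv2.COLOR_RGB2BGR)[180:275,195:345]
s=cv2.cvtColor(d["scene"]["pixels"],cv2.COLOR_RGB2BGR)[170:290,215:375]
cv2.imwrite("pics/c1.png",np.vstack([cv2.resize(t,(480,304)),cv2.resize(s,(480,360))])[:,:][:,:] if 0 else np.hstack([cv2.resize(t,(400,253)),cv2.resize(s,(400,300))[:253*1]]) if 0 else cv2.resize(t,(750,475),interpolation=cv2.INTER_CUBIC))
E
```

```text
top 5549.5 ((524.6007690429688, 151.9720001220703), (205.7235565185547, 166.991943359375), 87.14962005615234)
scene 3349.0 ((525.068359375, 151.51641845703125), (207.45712280273438, 167.8529510498047), 87.1834945678711)
```

View pics/c1.png

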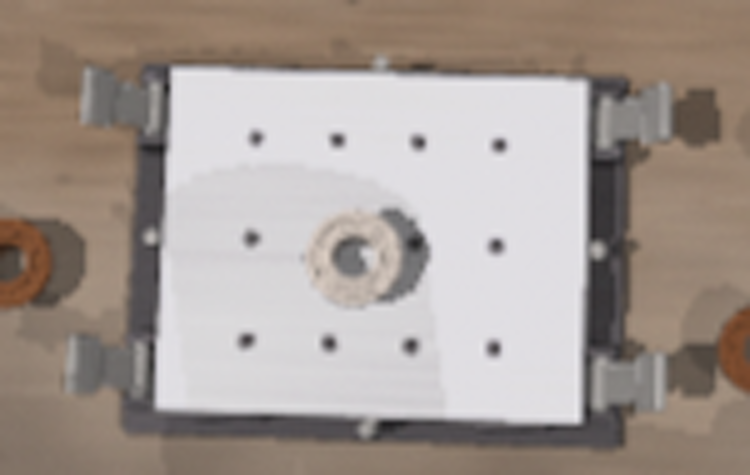

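The crop shows the pale ferrule at the plate middle, top pixel about (266,231), clear of the brown rings. The tab blocks sit outside the four corners. Both views agree on the plate: centre (524.8, 151.8), size 206 x 167, yaw -2.85°. Next, the tab x positions and the press points.

Run:
```python
import pickle; from h import *
d=pickle.load(open("d0.pkl","rb"))
a=np.deg2rad(-2.84);R=np.array([[np.cos(a),-np.sin(a)],[np.sin(a),np.cos(a)]]);c=np.array([524.8,151.8])
cr=np.array([[97,97],[655,112],[86,363],[648,382]])/5+[195,180]-.4
print(((ray(d["top"],cr,70)[:,:2]-c)@R).round(1))
pts=[[68,80],[68,-80],[-68,80],[-68,-80]]
print((c+np.array(pts)@R.T).round(1))
# bystanders
for n,uv,z in(("bolt",(307,291),60),("brownL",(197,232),25),("brownR",(348,250),25),("brownR2",(360,209),25),("roll",(154,207),24),("mug",(375,125),90)):
    p=ray(d["top"],uv,z)[0,:2];print(n,p.round(),((p-c)@R).round())
# tool axis yaw
from scipy.spatial.transform import Rotation as Q
print(Q.from_rotvec([-3.11298132,-.41305,0]).as_matrix().round(3))
```

```text
[[  64.4  135.6]
 [  65.1 -135.2]
 [ -64.5  133.3]
 [ -65.2 -134. ]]
[[596.7 228.3]
 [588.8  68.5]
 [460.8 235.1]
 [452.9  75.3]]
bolt [372.  64.] [-148.  -96.]
brownL [521. 334.] [-12. 182.]
brownR [469. -42.] [ -46. -196.]
brownR2 [572. -76.] [  58. -226.]
roll [587. 444.] [ 48. 295.]
mug [ 768. -112.] [ 256. -251.]
[[ 0.965  0.261 -0.   ]
 [ 0.261 -0.965  0.001]
 [ 0.    -0.001 -1.   ]]
```

Request:
jog_arm(rows=[1, 200, 150, 0, -8, 1, 200, 150, 0, -16, 1, 200, 150, 0, -18, 1, 200, 150, 0, -18, 1, 200, 150, 0, -18, 1, 200, 150, 0, -18, 1, 316, 582, -30, -18, 1, 316, 582, -30, -18, 1, 316, 582, -30, -18, 1, 316, 582, -30, -18, 1, 316, 582, -30, -18, 1, 316, 582, -30, -18, 1, 316, 582, -30, -18, 1, 316, 582, -30, -18, 1, 316, 582, -30, -18, 1, 316, 582, -30, -18, 1, 316, 582, -130, -18, 1, 316, 582, -130, -18, 1, 316, 582, -130, -18, 1, 316, 582, -130, -18], newtons=40)

```text
time_s: 2.1
position: [452.9, 74.3, 101.7]
eef_rot: [3.14, -0.081, -0.003]
contact_force: [1.5, -0.3, 0.1]
gripper_width: 0.1
finger_force: 0.0
```

Request:
jog_arm(rows=[1, 0, 0, -25, 0, 1, 0, 0, -40, 0, 1, 0, 0, -47, 0, 1, 0, 0, -49, 0, 1, 0, 0, -50, 0, 1, 0, 0, -51, 0, 1, 0, 0, -52, 0, 1, 0, 0, -53, 0, 1, 0, 0, -53, 0])

```text
time_s: 3.0
position: [453.5, 75.1, 50.0]
eef_rot: [3.14, -0.079, 0.003]
contact_force: [-3.4, 0.2, 15.9]
gripper_width: 0.4
finger_force: 8.1
```

Request:
jog_arm(rows=[1, 0, 0, 15, 0, 1, 0, 0, 35, 0, 1, 8, 160, 35, 0, 1, 8, 160, 35, 0, 1, 8, 160, 35, 0, 1, 8, 160, 35, 0, 1, 8, 160, 15, 0, 1, 8, 160, 6, 0, 1, 8, 160, 4, 0, 1, 8, 160, 3, 0, 1, 8, 160, 2, 0, 1, 8, 160, 1, 0, 1, 8, 160, 0, 0, 1, 8, 160, 0, 0])

```text
time_s: 4.4
position: [461.5, 234.9, 50.0]
eef_rot: [-3.14, 0.079, -0.003]
contact_force: [-2.8, -3.1, 12.3]
gripper_width: 0.3
finger_force: 6.0
```

Corner 3 is also firm, with z at 50 under 12 N. Next is corner 1, with a shift of (136, -7).

Request:
jog_arm(rows=[1, 0, 0, 15, 0, 1, 0, 0, 35, 0, 1, 136, -7, 35, 0, 1, 136, -7, 35, 0, 1, 136, -7, 35, 0, 1, 136, -7, 35, 0, 1, 136, -7, 15, 0, 1, 136, -7, 6, 0, 1, 136, -7, 4, 0, 1, 136, -7, 3, 0, 1, 136, -7, 2, 0, 1, 136, -7, 1, 0, 1, 136, -7, 0, 0, 1, 136, -7, 0, 0])

```text
time_s: 5.8
position: [597.3, 228.4, 49.0]
eef_rot: [-3.14, 0.079, -0.002]
contact_force: [0.9, 0.6, 2.4]
gripper_width: 0.2
finger_force: 1.3
```

Corner 1 seems to give, so I'll press further to confirm.

Request:
jog_arm(rows=[1, 0, 0, -1, 0, 1, 0, 0, -2, 0, 1, 0, 0, -3, 0, 1, 0, 0, -4, 0, 1, 0, 0, -4, 0, 1, 0, 0, -4, 0])

```text
time_s: 6.4
position: [597.5, 228.5, 45.1]
eef_rot: [-3.14, 0.079, -0.003]
contact_force: [0.5, 1.6, 6.9]
gripper_width: -0.0
finger_force: 3.5
```

Corner 1 sank to 45.1 mm, so it is the low corner. I'll press slightly more, release, lift, and move above tab 1.

Request:
jog_arm(rows=[1, 0, 0, -1, 0, 1, 0, 0, -2, 0, 1, 0, 0, -2, 0, 1, 0, 0, -1, 0, 1, 0, 0, 1, 0, 1, 0, 0, 3, 0, 1, 0, 0, 6, 0, 1, 0, 0, 10, 0, 1, 0, 0, 30, 0, 1, 0, 0, 56, 0, 1, 0, 0, 56, 0, 1, 0, 69, 56, 0, 1, 0, 69, 56, 0, 1, 0, 69, 56, 0])

```text
time_s: 7.8
position: [595.6, 299.5, 99.0]
eef_rot: [3.14, -0.074, -0.003]
contact_force: [0.9, -0.1, -0.4]
gripper_width: -0.2
finger_force: 0.0
```

Run:
```python
from plant import optics
from h import *
t=optics.read_camera("top");s=optics.read_camera("scene")
f=lambda a:cv2.resize(cv2.cvtColor(a,cv2.COLOR_RGB2BGR),(400,400),interpolation=cv2.INTER_CUBIC)
cv2.imwrite("pics/c2.png",np.hstack([f(t["pixels"][170:290,200:320]),f(s["pixels"][160:290,215:345])]))
```

```text
(no output)
```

View pics/c2.png

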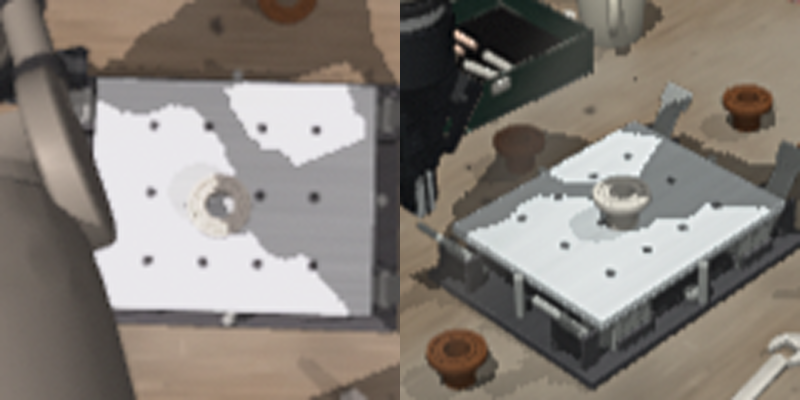

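The view shows the plate level again and the ferrule at mid-plate. Tab 1 (right panel, about (430,232)) is below the fingertips at about (425,190), and all shims are standing. Pressing tab 1.

Request:
jog_arm(rows=[1, 0, 0, -10, 0, 1, 0, 0, -18, 0, 1, 0, 0, -21, 0, 1, 0, 0, -24, 0, 1, 0, 0, -27, 0, 1, 0, 0, -30, 0, 1, 0, 0, -33, 0])

```text
time_s: 8.6
position: [597.6, 299.6, 70.1]
eef_rot: [-3.136, 0.079, -0.005]
contact_force: [-5.8, 9.7, 16.3]
gripper_width: -0.1
finger_force: 9.2
```

Request:
jog_arm(rows=[1, 0, 0, -3, 0, 1, 0, 0, -6, 0, 1, 0, 0, -9, 0, 1, 0, 0, -12, 0, 1, 0, 0, -15, 0])

```text
time_s: 9.1
position: [598.2, 307.2, 58.7]
eef_rot: [-3.124, 0.077, -0.014]
contact_force: [-7.7, 32.9, 23.2]
gripper_width: 0.0
finger_force: 19.7
```

Friction drags the tip outward with the tab's arc, so I'll follow it in y to relieve the side load.

Request:
jog_arm(rows=[1, 0, 4, 2, 0, 1, 0, 8, 3, 0, 1, 0, 10, 3, 0, 1, 0, 10, 3, 0])

```text
time_s: 9.5
position: [598.0, 309.3, 57.4]
eef_rot: [-3.137, 0.078, -0.007]
contact_force: [-0.7, 5.6, 7.0]
gripper_width: -0.5
finger_force: 4.0
```

Run:
```python
from plant import optics
from h import *
s=optics.read_camera("scene")
f=lambda a:cv2.resize(cv2.cvtColor(a,cv2.COLOR_RGB2BGR),(600,600),interpolation=cv2.INTER_CUBIC)
cv2.imwrite("pics/c3.png",f(s["pixels"][180:290,205:315]))
```

```text
(no output)
```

View pics/c3.png

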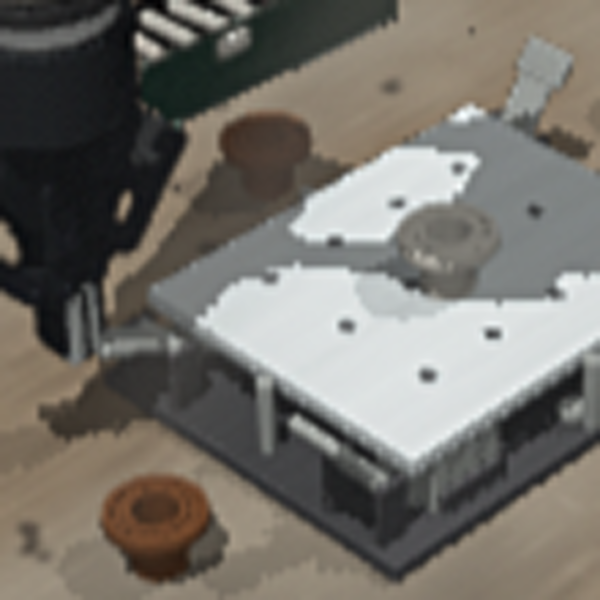

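The fingertip, at about (75,350) in the crop, bears on the tab's outer edge and the shim is partly down. The plate, ferrule and other shims look fine. I'll lift a little, move inboard and press again.

Request:
jog_arm(rows=[1, 0, 0, 6, 0, 1, 0, 0, 14, 0, 1, 0, -9, 14, 0, 1, 0, -9, 14, 0, 1, 0, -9, 6, 0, 1, 0, -9, 2, 0, 1, 0, -8, -1, 0, 1, 0, -7, -4, 0, 1, 0, -6, -7, 0])

```text
time_s: 10.45
position: [597.8, 302.4, 48.9]
eef_rot: [-3.138, 0.079, -0.004]
contact_force: [1.6, 3.0, 6.4]
gripper_width: -0.1
finger_force: 2.9
```

Request:
jog_arm(rows=[1, 0, 0, -3, 0, 1, 0, 0, -6, 0, 1, 0, 0, -8, 0, 1, 0, 0, -10, 0, 1, 0, 0, -11, 0, 1, 0, 0, -11, 0])

```text
time_s: 11.05
position: [597.7, 302.4, 39.6]
eef_rot: [-3.138, 0.079, -0.005]
contact_force: [-4.2, 1.0, 16.5]
gripper_width: 0.0
finger_force: 7.9
```

Flat at z ≈ 40 against the stop. I'll press slightly more, then lift away and check.

Request:
jog_arm(rows=[1, 0, 0, -1, 0, 1, 0, 0, -1, 0, 1, 0, 0, -1, 0, 1, 0, 0, 3, 0, 1, 0, 0, 15, 0, 1, 0, 0, 60, 0, 1, 0, 0, 100, 0, 1, 0, 0, 160, 0, 1, 0, 0, 160, 0, 1, 0, 120, 160, 0, 1, 0, 120, 160, 0, 1, 0, 120, 160, 0, 1, 0, 120, 160, 0])

```text
time_s: 12.35
position: [595.5, 424.2, 195.4]
eef_rot: [3.14, -0.073, -0.003]
contact_force: [0.6, -0.6, 0.9]
gripper_width: -0.3
finger_force: 0.0
```

Run:
```python
from plant import optics
from h import *
t=optics.read_camera("top");s=optics.read_camera("scene")
f=lambda a:cv2.resize(cv2.cvtColor(a,cv2.COLOR_RGB2BGR),(400,400),interpolation=cv2.INTER_CUBIC)
cv2.imwrite("pics/c4.png",np.hstack([f(t["pixels"][170:290,205:325]),f(s["pixels"][175:290,210:355])]))
c=np.array([524.8,151.8]);a=np.deg2rad(-2.84);R=np.array([[np.cos(a),-np.sin(a)],[np.sin(a),np.cos(a)]])
for x,y,z in((65,151,40),(65,160,40),(65,140,77)):
    P=np.r_[c+R@[x,y],z];q=proj(s,P)[0];print(((q-[210,175])*[400/145,400/115]+[400,0]).round())
```

```text
[433. 255.]
[424. 261.]
[439. 205.]
```

View pics/c4.png

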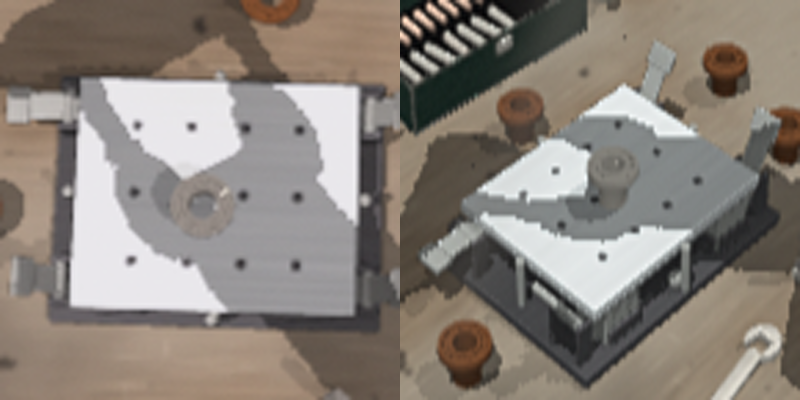

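Shim 1 lies flat: its tab in the scene panel is at about (435,255), against a prediction of (433,255). The other three shims stand, the ferrule is at mid-plate, and the arm is clear. Handing in.

```bash
python3 -c "
from plant import arm
print(arm.job_done())"
```

```text
the job is handed in; nothing more can be done
None
```

The rocking corner was corner 1 (far left), which sank to about 45 mm when pressed; corners 3 and 4 were firm and corner 2 wasn't pressed. After it came back up I pressed shim 1 flat, the final picture shows the other three shims and the ferrule standing, and the job is handed in, though it returned no verdict.

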